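# Stand the toppled spice jars back up in their rack

### The arm

A 6-joint arm with a two-finger parallel gripper is mounted at the origin on a cart in front of the work surface, level with it; the furniture and walls round the work are solid. World frame = base frame: x ahead of the robot, y to its left, z up, the work surface at z = 0. Lengths are in m, angles in rad, forces in N, time in s.
With the tool pointing down it reaches from about 0.275 to 0.825 m from the base axis. Payload 5.2 kg.
Tool frame: the origin (TCP) lies where the fingers leave the gripper's body, on its centre line; the fingertips stand 84 mm ahead of it and the grasp point (between the pads) lies 65 mm ahead of it; z points along the fingers, y is the direction in which the jaws open and shut (so a half turn about z gives the same grasp; the last joint's range is limited). The gripper opens to 93 mm and grips with 3 to 60 N. Pads are 15 mm wide; open, the fingers measure 128 mm over their backs; the gripper's body (75 mm by 188 mm) begins 65 mm behind the grasp point.
Start: joints at [-1.505, 0.259, 1.535, -0, 1.348, -0.203], TCP at [0.146, -0.53, 0.303] pointing down, gripper open.
Joint ranges: [-3.14, 3.14], [-0.91, 2.08], [0.19, 2.58], [-1.22, 4.36], [0.22, 2.71], [-3.12, 3.12]. Speed limits (rad/s): [2.57, 2.57, 3.14, 3.14, 3.14, 3.14].

### API

Orientations are given as a unit quaternion [x, y, z, w].
In Python, from cell import * gives the robot as it stands.
- The arm moves only by the tool apply_moves, never from a script. Its argument "motion" is a list of rows, each an object with "hand": the finger opening in m, from 0 to 0.093; "travel": the shift along the tool's x, y, z in m, a list of three; "rot": the turn, a rotation vector about the tool's x, y, z in degrees, a list of three. In form: [{"hand": hand, "travel": [tx, ty, tz], "rot": [wx, wy, wz]}, ...]. A call has 1 to 12 rows; each row shifts and turns the commanded pose from where the row before left it, along the tool's axes as they then stand; what a row does not reach is not made up. A row lasts 1/8 s, in which the tool goes at most 62.5 mm and 10.7 degrees, less where a joint would pass 70% of its speed; a pose out of reach is approached as far as the arm can. A call with a gripper value outside its range is refused whole. The fingers move at their own pace and stop on an object; "newtons" is the grip in N (left out, the last holds). Time passes only in rows, so rows that do not move let the fingers close. It gives the time, the measured TCP pose, the force and the opening at its end, in the units of the state.
- get_state(): the state, without advancing time (a new reading comes with each control period).
- read_camera(name): name is "side" or "top"; returns a dict with "frame" (400x640x3 uint8, red, green, blue), "depth" (400x640 float32, m along the optical axis (not along the pixel's ray), 0 where there is no reading), "vfov" (degrees; the focal length in pixels is half the picture's height over the tangent of half this angle, whatever the lens; pixels are square), "cx", "cy" (the principal point, pixels), "extrinsics" (4x4, takes a point from camera to world coordinates). Camera axes: x right, y up, looking along -z (the intrinsics and any distortion apply to the point x, -y, -z); pixel columns grow to the right and rows downward; lengths in m; the calibration is good to about 2 mm. A picture is of the moment at which its call begins.
- close_job(): hands the job in, once; it reports no verdict.
The state is a dict: "time_s": time; "joint_pos": joint angles; "qvel": joint speeds; "joint_torque": joint torques, N m; "tcp_pos": TCP position; "eef_rot": TCP orientation; "force": force on the tool from outside, world axes, zero at the start; "moment": the same for the moment, N m; "opening": opening from 0.0 (shut) to 1.0 (fully open).
Only numpy, scipy, OpenCV 4.12 (cv2) and the standard library are available. Lean on these libraries where they do the work, as an engineer would, in place of code of your own. Each camera call takes 0.05 s, during which the arm holds its last target.

### The job

Two jars in the spice rack have toppled inside their bays: one leans out over the front rail, the other over the back rail. Push each of them with your fingertips until it stands upright on its foot in its own bay again; do not lift anything out of the rack, leave the two upright containers standing, and do not shift the rack or the things round it.

Things in the scene. Friction and masses are not known exactly. Their poses are not given: they have to be found in the camera images.
- spice_rack: countertop spice rack, loose, 1.3 kg: wooden base and end panels (106 mm deep in x, 264 mm long in y, 83 mm high) with steel rails along front and back. Origin: centre of its underside; x to its back, away from the robot, y along the row, z up. The jars stand on its board at z = 18 mm, in four bays centred at y = -87, -29, +29, +87 mm, parted by thin cross wires at the rails' heights (40 and 73 mm).
- front_rail (a point): middle of the upper front rail (steel rod 6 mm thick along the rack's y, its centre 73 mm above the rack's underside and 43 mm in front of its middle). A second rail runs below it at 40 mm; no wire or rail is higher than 76 mm.
- back_rail (a point): the same for the upper back rail, 43 mm behind the rack's middle; 80 mm are clear between front and back rails.
- jar_front: glass spice jar with a screw cap, a cylinder 45 mm in diameter, 105 mm tall, about 0.1 kg, mass centre at mid-height. Origin: centre of its underside; z runs from foot to cap. Toppled: leans about 0.55 to 0.7 rad towards the rack's -x (robot's side) on the upper front rail, cap sticking out over it. Pushed back, it pivots on its foot's front edge; under 0.3 rad it drops upright by itself.
- jar_back: glass spice jar with a screw cap, a cylinder 45 mm in diameter, 105 mm tall, about 0.1 kg, mass centre at mid-height. Origin: centre of its underside; z runs from foot to cap. Toppled the other way: leans about 0.55 to 0.7 rad towards the rack's +x (away from the robot) on the upper back rail, cap out behind the rack; it is to be pushed towards the robot's side.
- jar_upright: glass spice jar with a screw cap, a cylinder 45 mm in diameter, 105 mm tall, about 0.1 kg, mass centre at mid-height. Origin: centre of its underside; z runs from foot to cap. Stands upright in its bay. Which bay holds which container varies.
- salt_shaker: glass salt shaker with a domed cap, 44 mm in diameter, 90 mm tall, 0.1 kg, upright in its bay; it stays there. Origin: centre of its underside, z up.
- garlic: bulb of garlic, 53 mm across and 53 mm tall, beside the left (+y) end of the rack; leave it alone. Origin: centre of its underside.
- steel_bowl: small steel bowl, 94 mm across, 38 mm tall, beside the right (-y) end of the rack; leave it alone. Origin: centre of its underside.
- match_box: matchbox, 35 x 52 x 14 mm, lying near the right front of the rack; leave it alone. Origin: centre of its underside.
- peeler: peeler, 46 x 160 x 12 mm, lying near the left end of the rack; leave it alone. Origin: centre of its underside; its handle runs to +y.
Not all that is in view belongs to the job. What is shaped like the jar_front but orange is not meant.

How it is judged:
By the outcome, as a careful person would: the job done as asked, in the order asked, and still so for the second after the job is handed in, with the robot touching nothing.
It also fails if it takes over 54 s, if anything falls off the work surface, if the arm or the gripper's body presses on something with over 40 N, if the wrist force passes 120 N, or if a joint passes its speed limit or range.

## Working session

There is one attempt and no reset: what is moved stays moved. The work goes in short steps, Python scripts to look and compute and a tool call to move; the robot and the scene stay as the last step left them, time stands still between calls to the robot, and variables do not carry over. Pictures are saved under pics/ and viewed, and the job is handed in when it is done.

Besides the shell and the picture viewer there is one more tool, called as name([rows], argument=value, ...), one row to a line, values as JSON. apply_moves: Moves the arm, as the interface text tells. Its arguments: {"type":"object","properties":{"motion":{"type":"array","items":{"type":"object","properties":{"hand":{"type":"number"},"travel":{"type":"array","items":{"type":"number"}},"rot":{"type":"array","items":{"type":"number"}}}}},"newtons":{"type":"number"}},"required":["motion"]}

```bash
ls; mkdir -p pics; python3 - <<'E'
from cell import *
import cv2,numpy as np
s=get_state(); print(s)
for n in ["side","top"]:
    c=read_camera(n); cv2.imwrite(f"pics/{n}0.png",c["frame"][:,:,::-1]); np.savez(f"{n}0.npz",**c)
    print(n,c["vfov"],c["cx"],c["cy"],c["extrinsics"], [k for k in c])
E
```

```text
pics
{'time_s': 0.0, 'joint_pos': array([-1.50480580e+00,  2.59298279e-01,  1.53608702e+00,  8.05840557e-07,
        1.34799615e+00, -2.02781904e-01]), 'qvel': array([ 0.00041683,  0.00067444, -0.00017878, -0.00046169, -0.00137192,
       -0.00188254]), 'joint_torque': array([ 2.42391128e-03, -4.37310398e+01, -2.83996743e+01,  7.21050217e-02,
        4.12524096e-02, -1.33974831e-04]), 'tcp_pos': array([ 0.14605681, -0.52983443,  0.30194007]), 'eef_rot': array([ 9.90983370e-01,  1.33981943e-01,  6.15170198e-05, -8.92276668e-04]), 'force': array([ 0.46415573, -0.65114314, -0.1701048 ]), 'moment': array([-0.04668645,  0.01687754,  0.01301872]), 'opening': 1.0035354084177872}
side 45.40389382667492 317.36154310582657 206.2741370263902 [[ 0.98969319  0.07400836 -0.12259753  0.43555507]
 [-0.14290635  0.4552434  -0.87882377 -0.88157794]
 [-0.00922859  0.88728587  0.46112756  0.53074977]
 [ 0.          0.          0.          1.        ]] ['frame', 'depth', 'vfov', 'cx', 'cy', 'extrinsics']
top 50.34883921296994 326.3857130457253 199.06122689541476 [[-0.02623569  0.99145376 -0.1277933   0.45693708]
 [-0.99963962 -0.02529298  0.00899437 -0.02992151]
 [ 0.00568523  0.12798322  0.99176004  0.97543697]
 [ 0.          0.          0.          1.        ]] ['frame', 'depth', 'vfov', 'cx', 'cy', 'extrinsics']
```

View pics/side0.png

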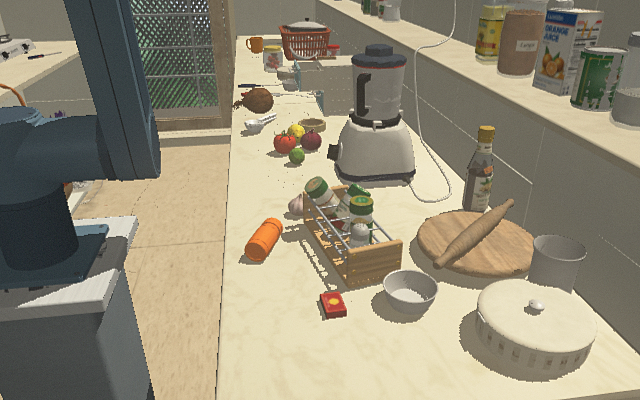

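View pics/top0.png

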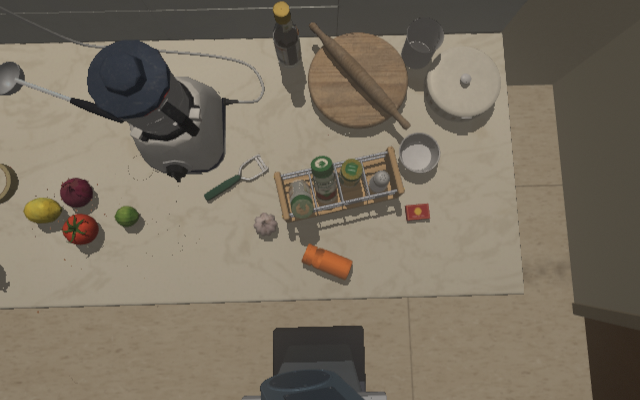

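```bash
python3 - <<'E'
import cv2
a=cv2.imread("pics/top0.png")[135:235,245:445]; cv2.imwrite("pics/top0c.png",cv2.resize(a,None,fx=4,fy=4,interpolation=cv2.INTER_CUBIC))
a=cv2.imread("pics/side0.png")[165:290,285:415]; cv2.imwrite("pics/side0c.png",cv2.resize(a,None,fx=4.5,fy=4.5,interpolation=cv2.INTER_CUBIC))
E
cat > h.py <<'E'
import numpy as np
from scipy.spatial.transform import Rotation as R
def load(n):
    c=np.load(n); return {k:c[k] for k in c.files}
def cloud(c):
    H,W=c["depth"].shape; f=H/2/np.tan(np.radians(float(c["vfov"]))/2)
    v,u=np.mgrid[0:H,0:W]; d=c["depth"]
    P=np.stack([(u-c["cx"])/f*d,-(v-c["cy"])/f*d,-d],-1)
    E=c["extrinsics"]; return P@E[:3,:3].T+E[:3,3]
def proj(c,p):
    H,W=c["depth"].shape; f=H/2/np.tan(np.radians(float(c["vfov"]))/2)
    E=c["extrinsics"]; q=(np.asarray(p)-E[:3,3])@E[:3,:3]
    return np.stack([c["cx"]+f*q[...,0]/-q[...,2],c["cy"]+f*q[...,1]/q[...,2]],-1)
def ray(c,uv,z):
    H,W=c["depth"].shape; f=H/2/np.tan(np.radians(float(c["vfov"]))/2)
    E=c["extrinsics"]; d=E[:3,:3]@np.array([(uv[0]-c["cx"])/f,-(uv[1]-c["cy"])/f,-1]); o=E[:3,3]
    return o+d*(z-o[2])/d[2]
E
```

```text
(no output)
```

View pics/top0c.png

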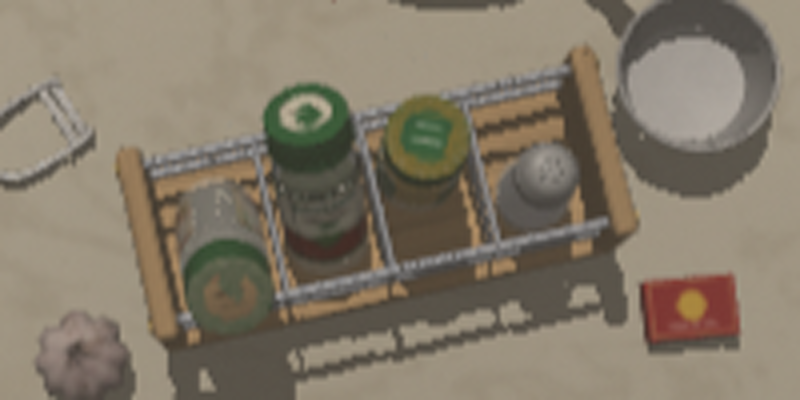

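View pics/side0c.png

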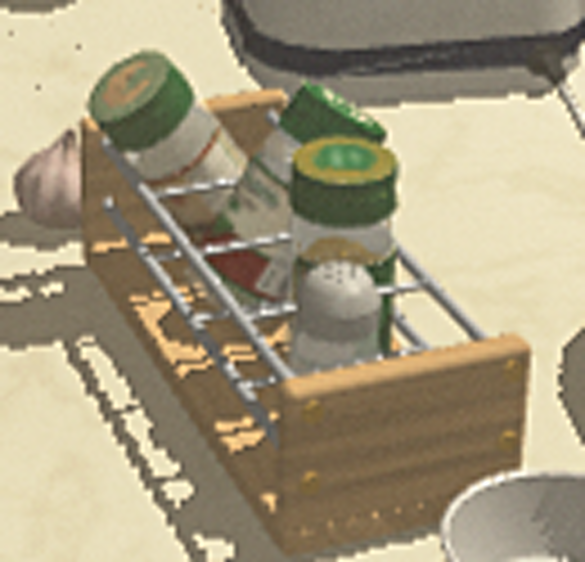

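```bash
python3 - <<'E'
from h import *
c=load("top0.npz");P=cloud(c)
cs={"LB":(119,150),"LBi":(142,149),"LF":(153,338),"RBi":(569,50),"RB":(596,47),"RF":(637,230),"RFi":(610,237)}
for k,(x,y) in cs.items(): print(k,ray(c,(245+x/4-.4,135+y/4-.4),.083).round(4))
# top panel mask: fit rect
m=(abs(P[...,2]-.083)<.004)&(P[...,0]>.3)&(P[...,0]<.62)&(abs(P[...,1])<.22)
s=load("side0.npz");Q=cloud(s)
ms=(abs(Q[...,2]-.083)<.004)&(Q[...,0]>.3)&(Q[...,0]<.62)&(abs(Q[...,1])<.22)
import cv2
# fit rack pose: end-panel points
def run(pts):
    y=pts
    return y
for nm,PP,mm in(("top",P,m),("side",Q,ms)):
    v,u=np.nonzero(mm); pts=PP[mm]; print(nm,len(pts))
    o=[]
    for a,b,p in zip(u,v,pts): o.append((a,b,*p.round(3)))
    print(o[::max(1,len(o)//40)])
E
```

```text
LB [0.6327 0.0713 0.083 ]
LBi [0.6329 0.0591 0.083 ]
LF [0.5318 0.0545 0.083 ]
RBi [ 0.6812 -0.171   0.083 ]
RB [ 0.6825 -0.1856  0.083 ]
RF [ 0.5826 -0.2027  0.083 ]
RFi [ 0.5792 -0.1882  0.083 ]
top 538
[(np.int64(394), np.int64(175), np.float64(0.62), np.float64(-0.183), np.float64(0.083)), (np.int64(334), np.int64(177), np.float64(0.618), np.float64(-0.055), np.float64(0.086)), (np.int64(341), np.int64(178), np.float64(0.617), np.float64(-0.07), np.float64(0.082)), (np.int64(280), np.int64(179), np.float64(0.618), np.float64(0.06), np.float64(0.083)), (np.int64(277), np.int64(180), np.float64(0.615), np.float64(0.066), np.float64(0.084)), (np.int64(401), np.int64(180), np.float64(0.609), np.float64(-0.198), np.float64(0.08)), (np.int64(357), np.int64(181), np.float64(0.609), np.float64(-0.104), np.float64(0.083)), (np.int64(280), np.int64(182), np.float64(0.611), np.float64(0.06), np.float64(0.083)), (np.int64(400), np.int64(182), np.float64(0.604), np.float64(-0.195), np.float64(0.087)), (np.int64(350), np.int64(183), np.float64(0.605), np.float64(-0.089), np.float64(0.086)), (n
[... 5903 characters left out ...]
 np.int64(249), np.float64(0.591), np.float64(-0.197), np.float64(0.084)), (np.int64(361), np.int64(249), np.float64(0.607), np.float64(-0.198), np.float64(0.082)), (np.int64(348), np.int64(250), np.float64(0.584), np.float64(-0.198), np.float64(0.082)), (np.int64(357), np.int64(250), np.float64(0.599), np.float64(-0.198), np.float64(0.081)), (np.int64(366), np.int64(250), np.float64(0.615), np.float64(-0.199), np.float64(0.08)), (np.int64(354), np.int64(251), np.float64(0.593), np.float64(-0.203), np.float64(0.083)), (np.int64(363), np.int64(251), np.float64(0.61), np.float64(-0.201), np.float64(0.08)), (np.int64(354), np.int64(252), np.float64(0.593), np.float64(-0.202), np.float64(0.08))]
```

```bash
cat >> h.py <<'E'
RC=np.array([.607,-.0656,0]); YAW=.190
RX=np.array([np.cos(YAW),np.sin(YAW),0]);RY=np.array([-np.sin(YAW),np.cos(YAW),0])
def torack(p): d=np.asarray(p)-RC; return np.stack([d@RX,d@RY,d[...,2]],-1)
def toworld(p): p=np.asarray(p,float); return RC+p[...,:1]*RX+p[...,1:2]*RY+p[...,2:]*np.array([0,0,1.])
def fit(A,y0,lean0,report=True):
    from scipy.optimize import least_squares
    Q=torack(A); m=(abs(Q[:,1]-y0)<.024)&(Q[:,2]>.082)&(abs(Q[:,0])<.11)&(Q[:,2]<.15); Q=Q[m]
    def res(p):
        x,y,t,a=p
        ax=np.array([np.sin(t)*1,np.sin(a),np.cos(t)]);ax/=np.linalg.norm(ax)
        B=np.array([x,y,.018+.0225*abs(np.sin(t))])
        d=Q-B; h=d@ax; r=np.linalg.norm(d-h[:,None]*ax,axis=1)
        q=np.stack([r-.0225,abs(h-.0525)-.0525],1)
        return np.linalg.norm(np.maximum(q,0),axis=1)+np.minimum(q.max(1),0)
    s=least_squares(res,[-np.sign(lean0)*.02 if lean0 else 0,y0,lean0,0],loss="soft_l1",f_scale=.003)
    print("y0",y0,"n",m.sum(),"x,y,lean,side",s.x.round(4),"rms",np.sqrt(np.mean(s.fun**2)).round(4))
    return s.x
E
python3 - <<'E'
from h import *
for n in("top0","side0"):
    print(n);P=cloud(load(n+".npz")).reshape(-1,3)
    fit(P,.087,-.6);fit(P,.029,.6);fit(P,-.029,0)
P=np.vstack([cloud(load(n+".npz")).reshape(-1,3) for n in("top0","side0")])
print("both");fit(P,.087,-.6);fit(P,.029,.6);fit(P,-.029,0)
c=load("top0.npz")
print(proj(c,toworld(np.array([[-.043,-.12,.073],[-.043,.12,.073],[.043,-.12,.073],[.043,.12,.073]])))*4-[980,540])
for p in [(-.120,.087,0),(-.05,.087,0),(.10,.029,0),(.03,.029,0)]: print(p,toworld(p))
E
```

```text
top0
y0 0.087 n 583 x,y,lean,side [ 0.0164  0.0887 -0.6074 -0.0185] rms 0.0011
y0 0.029 n 661 x,y,lean,side [-0.0186  0.0287  0.6099  0.0159] rms 0.0011
y0 -0.029 n 450 x,y,lean,side [ 0.0166 -0.0269 -0.0228 -0.0198] rms 0.0014
side0
y0 0.087 n 496 x,y,lean,side [ 0.0209  0.0868 -0.629  -0.0053] rms 0.0011
y0 0.029 n 348 x,y,lean,side [-0.0164  0.0265  0.6272  0.0157] rms 0.0014
y0 -0.029 n 598 x,y,lean,side [ 0.0175 -0.0295 -0.     -0.0005] rms 0.0011
both
y0 0.087 n 1079 x,y,lean,side [ 0.0179  0.0872 -0.6122 -0.0087] rms 0.0014
y0 0.029 n 1009 x,y,lean,side [-0.0183  0.0295  0.6179  0.0053] rms 0.0015
y0 -0.029 n 1048 x,y,lean,side [ 0.0176 -0.0286 -0.0109 -0.0055] rms 0.0014
[[610.78267036 222.73786008]
 [172.52719661 318.15050838]
 [573.49817322  69.60751026]
 [140.01504015 162.58815161]]
(-0.12, 0.087, 0) [ 0.47272877 -0.0028287   0.        ]
(-0.05, 0.087, 0) [0.54146906 0.01039142 0.        ]
(0.1, 0.029, 0) [ 0.69972352 -0.01823599  0.        ]
(0.03, 0.029, 0) [ 0.63098322 -0.03145611  0.        ]
```

```bash
python3 - <<'E'
from h import *
p=torack([.146,-.53,.302]);print(p, np.array([-.13,.087,.25])-p)
print(toworld(p))
E
```

```text
[-0.54041002 -0.36897882  0.302     ] [ 0.41041002  0.45597882 -0.052     ]
[ 0.146 -0.53   0.302]
```

apply_moves([
  {"hand": 0, "travel": [0, 0, 0], "rot": [0, 0, 4.5]},
  {"hand": 0, "travel": [0.037, -0.0415, 0], "rot": [0, 0, 0]},
  {"hand": 0, "travel": [0.037, -0.0415, 0], "rot": [0, 0, 0]},
  {"hand": 0, "travel": [0.037, -0.0415, 0], "rot": [0, 0, 0]},
  {"hand": 0, "travel": [0.037, -0.0415, 0], "rot": [0, 0, 0]},
  {"hand": 0, "travel": [0.037, -0.0415, 0], "rot": [0, 0, 0]},
  {"hand": 0, "travel": [0.037, -0.0415, 0], "rot": [0, 0, 0]},
  {"hand": 0, "travel": [0.037, -0.0415, 0], "rot": [0, 0, 0]},
  {"hand": 0, "travel": [0.037, -0.0415, 0], "rot": [0, 0, 0]},
  {"hand": 0, "travel": [0.037, -0.0415, 0], "rot": [0, 0, 0]},
  {"hand": 0, "travel": [0.037, -0.0415, 0], "rot": [0, 0, 0]},
  {"hand": 0, "travel": [0.037, -0.0415, 0], "rot": [0, 0, 0]},
])

```text
time_s: 1.6
tcp_pos: [0.4599, -0.0032, 0.3026]
eef_rot: [0.995, 0.095, -0.0, 0.0]
force: [0.1, -0.8, -0.8]
opening: 0.002
```

```bash
cat > st.py <<'E'
from cell import *
from h import *
s=get_state(); r=R.from_quat(s["eef_rot"]).as_matrix()
print("t",s["time_s"],"rack",torack(s["tcp_pos"]).round(4),"F",s["force"].round(2),"open",round(s["opening"],3),"\n toolx in rack",(r[:,0]@RX).round(4),(r[:,0]@RY).round(4),"z",r[:,2].round(4))
E
python3 st.py
```

```text
t 1.6 rack [-0.1326  0.0891  0.3026] F [ 0.15 -0.81 -0.82] open 0.002 
 toolx in rack 1.0 0.0005 z [-2.e-04 -2.e-04 -1.e+00]
```

apply_moves([
  {"travel": [0, 0.002, 0.045]},
  {"travel": [0, 0, 0.045]},
  {"travel": [0, 0, 0.0365]},
  {"travel": [0.03, 0, 0]},
  {"travel": [0.01, 0, 0]},
  {"travel": [0, 0, 0]},
])

```text
schema error: expected keys hand, travel, rot
```

```bash
python3 st.py; python3 - <<'E'
from cell import *
import cv2
a=read_camera("side")["frame"][:,:,::-1][145:290,265:415]; cv2.imwrite("pics/s1.png",cv2.resize(a,None,fx=4,fy=4,interpolation=cv2.INTER_CUBIC))
E
```

```text
t 1.6 rack [-0.1326  0.0891  0.3026] F [ 0.15 -0.81 -0.82] open 0.002 
 toolx in rack 1.0 0.0005 z [-2.e-04 -2.e-04 -1.e+00]
```

View pics/s1.png

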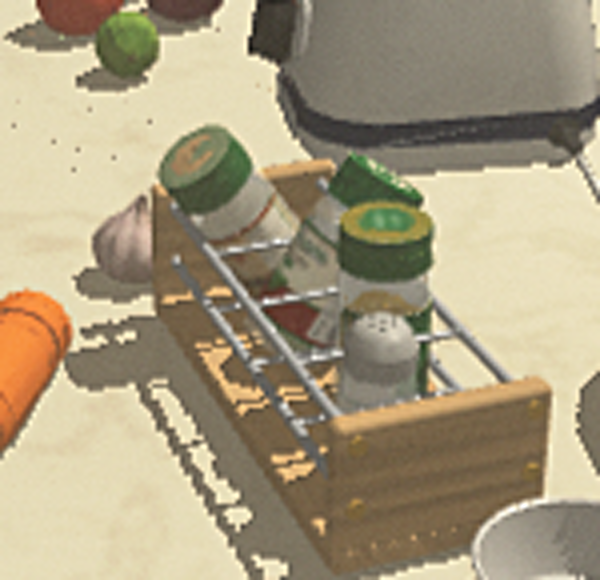

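The picture shows the scene unchanged: front jar's cap at about (205,165) in the crop. The move was refused because each row needs all three keys, so I'm resending it with them.

apply_moves([
  {"hand": 0, "travel": [0, 0.002, 0.045], "rot": [0, 0, 0]},
  {"hand": 0, "travel": [0, 0, 0.045], "rot": [0, 0, 0]},
  {"hand": 0, "travel": [0, 0, 0.0365], "rot": [0, 0, 0]},
  {"hand": 0, "travel": [0.03, 0, 0], "rot": [0, 0, 0]},
  {"hand": 0, "travel": [0.01, 0, 0], "rot": [0, 0, 0]},
  {"hand": 0, "travel": [0, 0, 0], "rot": [0, 0, 0]},
])

```text
time_s: 2.4
tcp_pos: [0.4994, 0.0004, 0.1764]
eef_rot: [0.995, 0.095, 0.0, 0.0]
force: [0.4, -0.3, 0.6]
opening: 0.005
```

```bash
python3 st.py; python3 - <<'E'
from cell import *
import cv2
a=read_camera("side")["frame"][:,:,::-1][145:290,265:415]; cv2.imwrite("pics/s2.png",cv2.resize(a,None,fx=4,fy=4,interpolation=cv2.INTER_CUBIC))
E
```

```text
t 2.4 rack [-0.0932  0.0852  0.1764] F [ 0.41 -0.34  0.56] open 0.005 
 toolx in rack 1.0 0.0008 z [ 3.e-04 -2.e-04 -1.e+00]
```

View pics/s2.png

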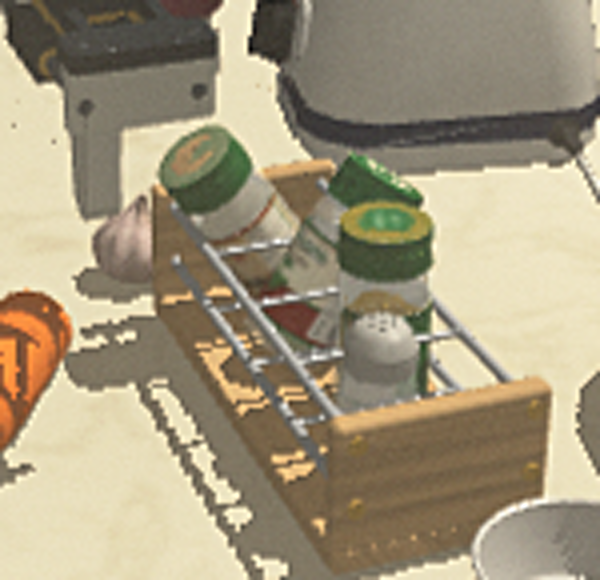

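apply_moves([
  {"hand": 0, "travel": [0.01, -0.002, 0], "rot": [0, 0, 0]},
  {"hand": 0, "travel": [0.008, 0, 0], "rot": [0, 0, 0]},
  {"hand": 0, "travel": [0.004, 0, 0], "rot": [0, 0, 0]},
  {"hand": 0, "travel": [0.004, 0, 0], "rot": [0, 0, 0]},
  {"hand": 0, "travel": [0.004, 0, 0], "rot": [0, 0, 0]},
  {"hand": 0, "travel": [0.004, 0, 0], "rot": [0, 0, 0]},
  {"hand": 0, "travel": [0.004, 0, 0], "rot": [0, 0, 0]},
])

```text
time_s: 3.32
tcp_pos: [0.5362, 0.0098, 0.1762]
eef_rot: [0.995, 0.095, -0.0, -0.0]
force: [0.5, -0.2, -0.5]
opening: 0.003
```

```bash
python3 st.py; cat > pic.py <<'E'
import sys
from cell import *
import cv2
n,k,x0,y0=sys.argv[1],sys.argv[2],*map(int,sys.argv[3:5])
a=read_camera(n)["frame"][:,:,::-1][y0:y0+145,x0:x0+150]; cv2.imwrite(f"pics/{k}.png",cv2.resize(a,None,fx=4,fy=4,interpolation=cv2.INTER_CUBIC))
E
python3 pic.py side s3 265 145
```

```text
t 3.325 rack [-0.0552  0.0874  0.1762] F [ 0.47 -0.18 -0.48] open 0.003 
 toolx in rack 1.0 0.0003 z [-0. -0. -1.]
```

View pics/s3.png

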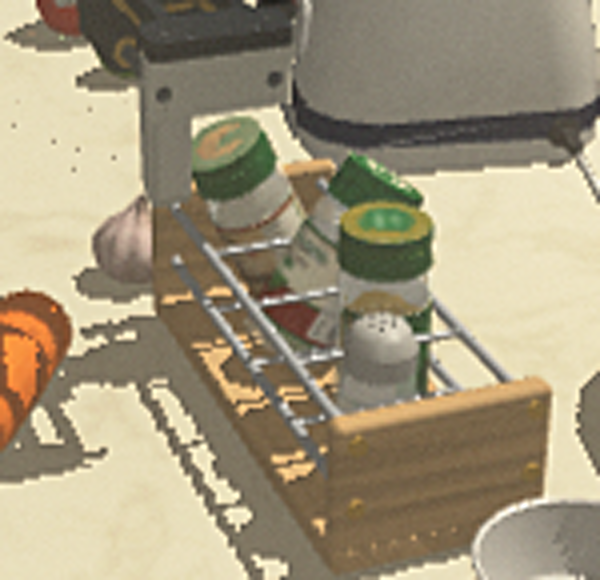

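apply_moves([
  {"hand": 0, "travel": [0.004, 0, 0], "rot": [0, 0, 0]},
  {"hand": 0, "travel": [0.004, 0, 0], "rot": [0, 0, 0]},
  {"hand": 0, "travel": [0.004, 0, 0], "rot": [0, 0, 0]},
  {"hand": 0, "travel": [0.004, 0, 0], "rot": [0, 0, 0]},
  {"hand": 0, "travel": [0.004, 0, 0], "rot": [0, 0, 0]},
  {"hand": 0, "travel": [0.003, 0, 0], "rot": [0, 0, 0]},
  {"hand": 0, "travel": [0, 0, 0], "rot": [0, 0, 0]},
  {"hand": 0, "travel": [0, 0, 0], "rot": [0, 0, 0]},
])

```text
time_s: 4.38
tcp_pos: [0.5585, 0.0141, 0.1762]
eef_rot: [0.995, 0.095, -0.0, -0.0]
force: [-0.1, 0.0, -0.1]
opening: 0.006
```

```bash
python3 st.py; python3 pic.py side s4 265 145
```

```text
t 4.375 rack [-0.0326  0.0874  0.1762] F [-0.08  0.04 -0.15] open 0.006 
 toolx in rack 1.0 0.0003 z [-3.e-04  0.e+00 -1.e+00]
```

View pics/s4.png

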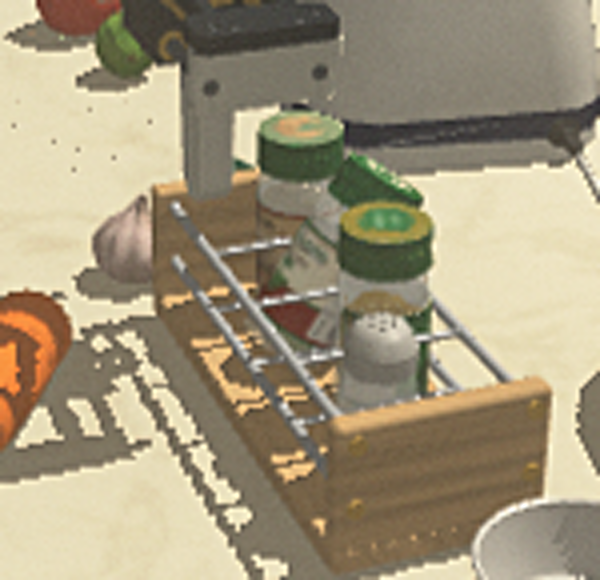

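apply_moves([
  {"hand": 0, "travel": [-0.03, 0, 0], "rot": [0, 0, 0]},
  {"hand": 0, "travel": [-0.03, 0, 0], "rot": [0, 0, 0]},
  {"hand": 0, "travel": [0, 0, -0.04], "rot": [0, 0, 0]},
  {"hand": 0, "travel": [0, 0, -0.04], "rot": [0, 0, 0]},
  {"hand": 0, "travel": [0, 0, -0.04], "rot": [0, 0, 0]},
  {"hand": 0, "travel": [0, 0, 0], "rot": [0, 0, 0]},
])

```text
time_s: 5.18
tcp_pos: [0.5011, 0.0024, 0.2997]
eef_rot: [0.995, 0.095, 0.003, 0.001]
force: [-0.6, 0.0, 0.5]
opening: 0.001
```

```bash
python3 st.py; python3 - <<'E'
from cell import *
from h import *
import cv2
A=[]
for n in("top","side"):
    c=read_camera(n); cv2.imwrite(f"pics/{n}5.png",c["frame"][:,:,::-1]); P=cloud(c).reshape(-1,3); A.append(P)
    fit(P,.087,0);fit(P,.029,.6);fit(P,-.029,0)
E
python3 pic.py top t5 255 110
```

```text
t 5.175 rack [-0.0912  0.0868  0.2997] F [-0.59  0.02  0.53] open 0.001 
 toolx in rack 1.0 0.0003 z [ 0.0071 -0.0015 -1.    ]
y0 0.087 n 0 x,y,lean,side [0.    0.087 0.    0.   ] rms nan
y0 0.029 n 288 x,y,lean,side [-0.0179  0.0304  0.5984 -0.0026] rms 0.001
y0 -0.029 n 262 x,y,lean,side [ 0.0101 -0.0271  0.0326 -0.0097] rms 0.0013
y0 0.087 n 451 x,y,lean,side [ 0.0194  0.0872 -0.     -0.006 ] rms 0.0013
y0 0.029 n 356 x,y,lean,side [-0.0167  0.0268  0.6311  0.0134] rms 0.0014
y0 -0.029 n 598 x,y,lean,side [ 0.0174 -0.0297 -0.      0.0028] rms 0.0011
  return _methods._mean(a, axis=axis, dtype=dtype,
  ret = ret.dtype.type(ret / rcount)
```

View pics/t5.png

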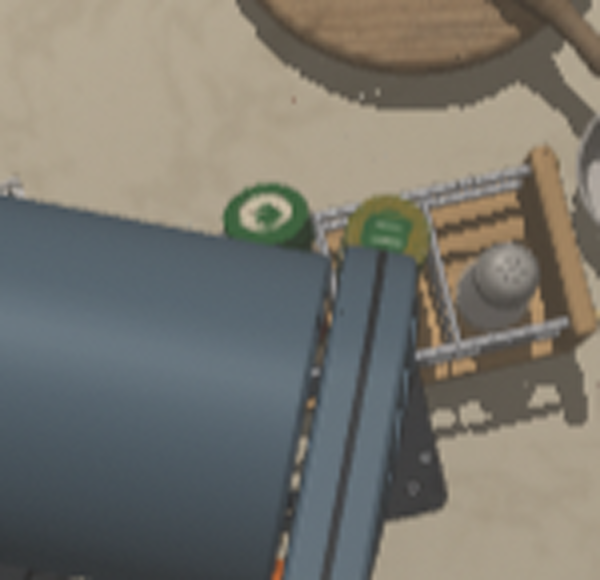

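apply_moves([
  {"hand": 0, "travel": [0.041, 0.0115, 0], "rot": [0, 0, 0]},
  {"hand": 0, "travel": [0.041, 0.0115, 0], "rot": [0, 0, 0]},
  {"hand": 0, "travel": [0.041, 0.0115, 0], "rot": [0, 0, 0]},
  {"hand": 0, "travel": [0.041, 0.0115, 0], "rot": [0, 0, 0]},
  {"hand": 0, "travel": [0.041, 0.0115, 0], "rot": [0, 0, 0]},
  {"hand": 0, "travel": [0, 0, 0], "rot": [0, 0, 0]},
])

```text
time_s: 6.08
tcp_pos: [0.7131, -0.0154, 0.2918]
eef_rot: [0.995, 0.095, -0.002, -0.001]
force: [-0.3, -0.3, -0.3]
opening: 0.003
```

```bash
python3 st.py; python3 pic.py side s6 275 125
```

```text
t 6.075 rack [0.1137 0.0293 0.2918] F [-0.28 -0.28 -0.25] open 0.003 
 toolx in rack 1.0 0.0 z [-5.e-03  9.e-04 -1.e+00]
```

View pics/s6.png

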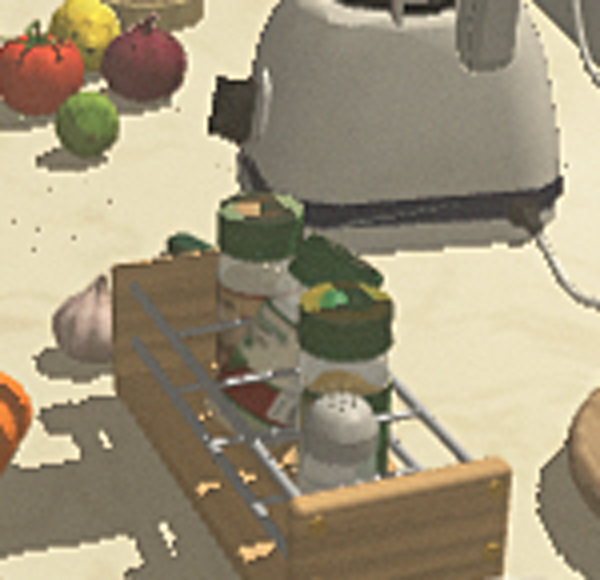

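apply_moves([
  {"hand": 0, "travel": [0, 0, 0.04], "rot": [0, 0, 0]},
  {"hand": 0, "travel": [0, 0, 0.04], "rot": [0, 0, 0]},
  {"hand": 0, "travel": [0, 0, 0.04], "rot": [0, 0, 0]},
  {"hand": 0, "travel": [-0.01, 0, 0], "rot": [0, 0, 0]},
  {"hand": 0, "travel": [0, 0, 0], "rot": [0, 0, 0]},
])

```text
time_s: 6.75
tcp_pos: [0.7012, -0.017, 0.1779]
eef_rot: [0.995, 0.095, 0.0, 0.0]
force: [-0.5, 0.2, 0.6]
opening: 0.008
```

```bash
python3 st.py; python3 pic.py side s7 275 125
```

```text
t 6.75 rack [0.1017 0.03   0.1779] F [-0.52  0.2   0.56] open 0.008 
 toolx in rack 1.0 0.0001 z [ 5.e-04 -2.e-04 -1.e+00]
```

View pics/s7.png

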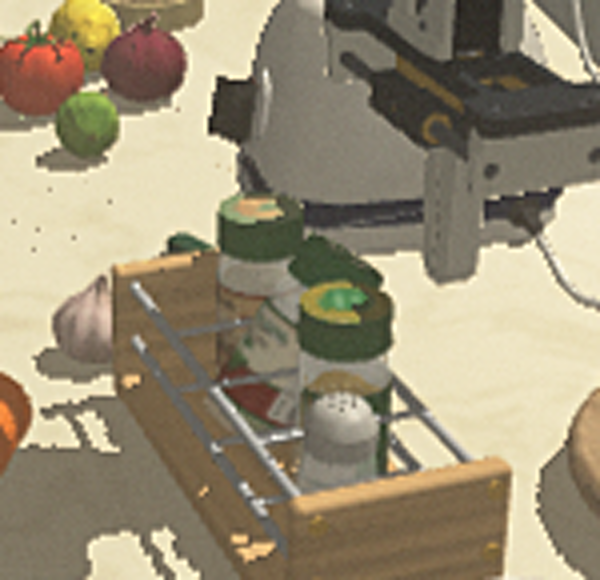

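apply_moves([
  {"hand": 0, "travel": [-0.015, 0, 0.001], "rot": [0, 0, 0]},
  {"hand": 0, "travel": [-0.012, 0, 0], "rot": [0, 0, 0]},
  {"hand": 0, "travel": [-0.004, 0, 0], "rot": [0, 0, 0]},
  {"hand": 0, "travel": [-0.004, 0, 0], "rot": [0, 0, 0]},
  {"hand": 0, "travel": [-0.004, 0, 0], "rot": [0, 0, 0]},
  {"hand": 0, "travel": [-0.004, 0, 0], "rot": [0, 0, 0]},
  {"hand": 0, "travel": [-0.004, 0, 0], "rot": [0, 0, 0]},
])

```text
time_s: 7.68
tcp_pos: [0.6556, -0.0257, 0.1751]
eef_rot: [0.995, 0.095, -0.0, -0.0]
force: [0.1, 1.2, 0.4]
opening: 0.004
```

```bash
python3 st.py; python3 pic.py side s8 275 125
```

```text
t 7.675 rack [0.0553 0.03   0.1751] F [0.11 1.18 0.36] open 0.004 
 toolx in rack 1.0 0.0003 z [-3.e-04  1.e-04 -1.e+00]
```

View pics/s8.png

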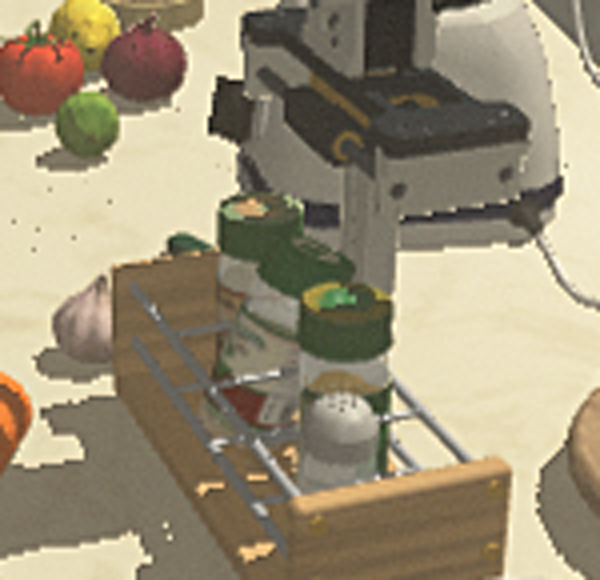

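apply_moves([
  {"hand": 0, "travel": [-0.004, 0, 0], "rot": [0, 0, 0]},
  {"hand": 0, "travel": [-0.004, 0, 0], "rot": [0, 0, 0]},
  {"hand": 0, "travel": [-0.004, 0, 0], "rot": [0, 0, 0]},
  {"hand": 0, "travel": [-0.004, 0, 0], "rot": [0, 0, 0]},
  {"hand": 0, "travel": [-0.004, 0, 0], "rot": [0, 0, 0]},
  {"hand": 0, "travel": [-0.003, 0, 0], "rot": [0, 0, 0]},
  {"hand": 0, "travel": [0, 0, 0], "rot": [0, 0, 0]},
  {"hand": 0, "travel": [0, 0, 0], "rot": [0, 0, 0]},
])

```text
time_s: 8.72
tcp_pos: [0.6334, -0.0301, 0.1753]
eef_rot: [0.995, 0.095, 0.0, -0.0]
force: [-0.0, 0.0, 0.6]
opening: 0.005
```

```bash
python3 st.py; python3 pic.py side s9 275 125
```

```text
t 8.725 rack [0.0326 0.0299 0.1753] F [-0.02  0.04  0.6 ] open 0.005 
 toolx in rack 1.0 0.0002 z [ 2.e-04  0.e+00 -1.e+00]
```

View pics/s9.png

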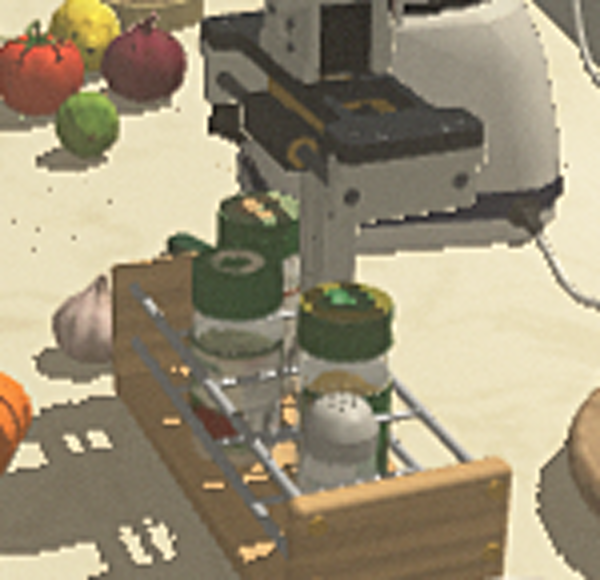

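Upright, with the cap at (235,280). I'll back off behind, rise, and swing away so both cameras can see.

apply_moves([
  {"hand": 0, "travel": [0.03, 0, 0], "rot": [0, 0, 0]},
  {"hand": 0, "travel": [0.03, 0, 0], "rot": [0, 0, 0]},
  {"hand": 0, "travel": [0, 0, -0.04], "rot": [0, 0, 0]},
  {"hand": 0, "travel": [0, 0, -0.04], "rot": [0, 0, 0]},
  {"hand": 0, "travel": [0, 0, -0.04], "rot": [0, 0, 0]},
  {"hand": 0, "travel": [-0.04, 0.03, 0], "rot": [0, 0, 0]},
  {"hand": 0, "travel": [-0.04, 0.03, 0], "rot": [0, 0, 0]},
  {"hand": 0, "travel": [-0.04, 0.03, 0], "rot": [0, 0, 0]},
  {"hand": 0, "travel": [-0.04, 0.03, 0], "rot": [0, 0, 0]},
  {"hand": 0, "travel": [-0.04, 0.03, 0], "rot": [0, 0, 0]},
  {"hand": 0, "travel": [-0.04, 0.03, 0], "rot": [0, 0, 0]},
  {"hand": 0, "travel": [-0.04, 0.03, 0], "rot": [0, 0, 0]},
])

```text
time_s: 10.28
tcp_pos: [0.4559, -0.279, 0.2954]
eef_rot: [0.995, 0.095, 0.0, 0.0]
force: [-0.3, -0.4, 0.6]
opening: 0.002
```

apply_moves([
  {"hand": 0, "travel": [-0.03, 0.04, 0], "rot": [0, 0, 0]},
  {"hand": 0, "travel": [-0.03, 0.04, 0], "rot": [0, 0, 0]},
  {"hand": 0, "travel": [-0.03, 0.04, 0], "rot": [0, 0, 0]},
  {"hand": 0, "travel": [-0.03, 0.04, 0], "rot": [0, 0, 0]},
  {"hand": 0, "travel": [-0.02, 0.04, 0], "rot": [0, 0, 0]},
  {"hand": 0, "travel": [0, 0, 0], "rot": [0, 0, 0]},
])

```text
time_s: 11.02
tcp_pos: [0.3558, -0.5037, 0.2946]
eef_rot: [0.996, 0.093, -0.0, 0.0]
force: [-0.5, 0.5, -1.0]
opening: 0.007
```

```bash
python3 st.py; python3 - <<'E'
from cell import *
from h import *
import cv2
for n in("top","side"):
    c=read_camera(n); P=cloud(c).reshape(-1,3); np.savez(f"{n}F.npz",**c)
    for y in(.087,.029,-.029):fit(P,y,0)
E
python3 pic.py top tF 255 110;python3 pic.py side sF 265 165
```

```text
t 11.025 rack [-0.3294 -0.3827  0.2946] F [-0.46  0.54 -1.03] open 0.007 
 toolx in rack 1.0 -0.0034 z [-4.e-04 -5.e-04 -1.e+00]
y0 0.087 n 453 x,y,lean,side [ 0.0191  0.0878 -0.0334  0.0006] rms 0.0013
y0 0.029 n 437 x,y,lean,side [-0.0168  0.0301 -0.0249 -0.0061] rms 0.0014
y0 -0.029 n 453 x,y,lean,side [ 0.0129 -0.0284  0.0235  0.0021] rms 0.0013
y0 0.087 n 316 x,y,lean,side [ 0.0197  0.0867 -0.     -0.0016] rms 0.001
y0 0.029 n 557 x,y,lean,side [-0.0159  0.0279  0.      0.0038] rms 0.0011
y0 -0.029 n 599 x,y,lean,side [ 0.0175 -0.0293  0.     -0.001 ] rms 0.0011
```

View pics/tF.png

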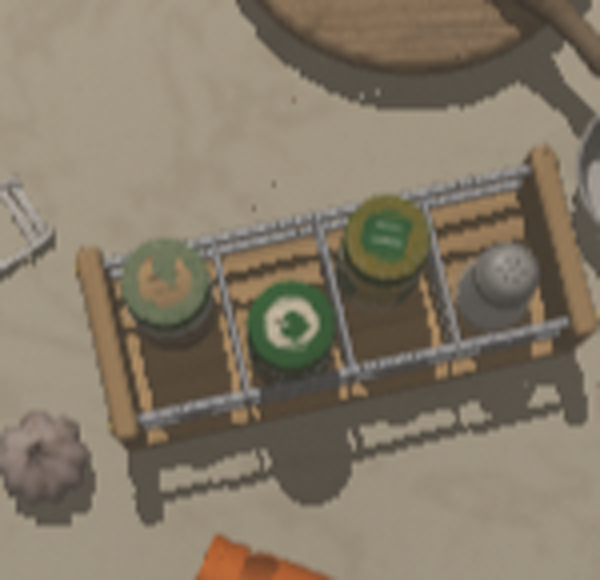

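View pics/sF.png

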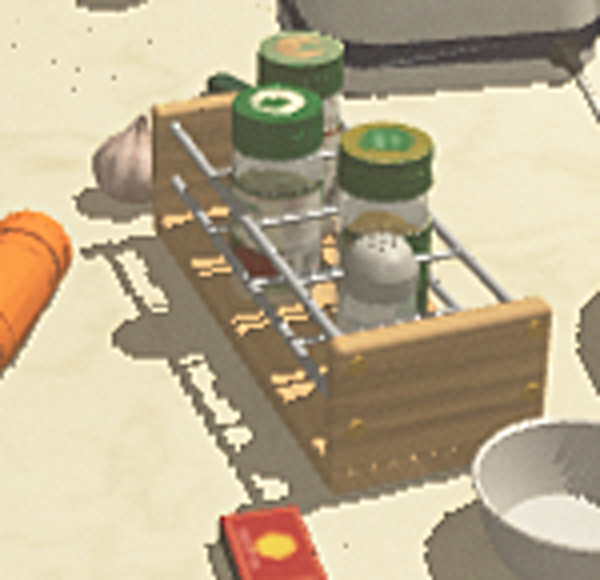

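```bash
python3 - <<'E'
from cell import *
print(close_job())
E
```

```text
the job is handed in; nothing more can be done
None
```

Both toppled jars now stand upright in their own bays, and I've handed the job in. I pushed the front-leaning jar back first, then the back-leaning one towards the robot. Each push was made with the closed fingertips against the jar's cap. It took about 11 s of the 54 s allowed, and the wrist-force readings between moves stayed around 1 N.

- **Jars:** in the side camera both jars measure 0.00 rad lean. The top camera gave about -0.03 and -0.02 rad. It reads about 0.02 rad on the jar that never moved, so I take those as measurement noise.
- **Surroundings:** the upright jar and salt shaker are still standing. The rack's left back corner is at the same pixel as at the start. The garlic and matchbox look untouched; the bowl and peeler show only in part in the last pictures but looked undisturbed.
- **Robot:** the arm is clear of everything.
- **Failed call:** one move call was refused for missing keys. It moved nothing, and I resent it complete.

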